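Set up the filter column

ROBOT

A 7-joint arm with a two-finger parallel gripper is mounted at the origin on the work surface. World frame = base frame: x ahead of the robot, y to its left, z up, the work surface at z = 0. Lengths are in m, angles in rad, forces in N, time in s.
With the tool pointing down it reaches from about 0.425 to 0.95 m from the base axis. Payload 4.7 kg.
Tool frame: the origin (TCP) lies on the centre line of the jaws, within the pads' length; the fingertips stand 11 mm ahead of it and the grasp point (between the pads) lies 8 mm behind it (tip_reach is the distance from the TCP to the fingertips, in m); z points along the fingers, x is the direction in which the jaws open and shut, and the axes are right-handed (so a half turn about z gives the same grasp; the last joint's range is limited). The gripper opens to 87 mm and grips with 3 to 60 N. Pads are 19 mm wide; open, the fingers measure 117 mm over their backs; the gripper's body (75 mm by 190 mm) begins 51 mm behind the grasp point.
Start: joints at [1.11, 0.469, -0.049, 1.532, 0.024, 1.141, -0.082], TCP at [0.283, -0.613, 0.234] pointing down, gripper open.
Joint ranges: [-2.59, 2.59], [-0.33, 1.99], [-1.39, 1.29], [0.1, 2.45], [-1.04, 4.18], [0.21, 1.99], [-2.66, 2.66]. Speed limits (rad/s): [2.57, 2.57, 3.14, 3.14, 3.14, 3.14, 3.14].

INTERFACE

Orientations are given as a unit quaternion [x, y, z, w].
In Python, from workcell import * gives the robot as it stands.
- The arm moves only by the tool apply_moves, never from a script. Its argument "deltas" is a list of rows, each a list of 7 numbers: the shift along the tool's x, y, z in mm, then the turn, a rotation vector about the tool's x, y, z in degrees, then the closure, from 0 (fully open) to 1 (shut). In form: [[dx, dy, dz, wx, wy, wz, grip], ...]. A call has 1 to 8 rows; each row is the pose to reach, as a shift and turn from the pose commanded when the call began, along the tool's axes at that moment; what a row does not reach only later rows make up. A row lasts 1/10 s, in which the tool goes at most 50 mm and 8.59 degrees, less where a joint would pass 70% of its speed; a pose out of reach is approached as far as the arm can. A call with a gripper value outside its range is refused whole. The fingers move at their own pace and stop on an object; "squeeze" is the grip in N (left out, the last holds). Time passes only in rows, so rows that repeat a pose let the fingers close. It gives the time, the measured TCP pose, the force and the opening at its end, in the units of the state.
- read_state(): the state, without advancing time (a new reading comes with each control period).
- camera(name): name is "scene" or "top" or "wrist"; returns the picture (420x560x3 uint8, red, green, blue); there is no depth.
- camera_params(name): a dict with "fx", "fy", "cx", "cy" (pixels), "distortion" ([k1, k2, p1, p2, k3] as OpenCV has them; the pictures are not rectified), "view" (4x4, takes a point from world to camera coordinates); the wrist camera has in their place "T_tool_cam" (4x4, takes a point from camera to tool coordinates, whose origin is the TCP and whose axes are the tool frame's). Camera axes: x right, y up, looking along -z (the intrinsics and any distortion apply to the point x, -y, -z); pixel columns grow to the right and rows downward; lengths in m; the calibration is good to about 2 mm. A picture is of the moment at which its call begins: read the wrist's pose just before it. camera_params takes no time and is no camera call.
- close_job(): hands the job in, once; it reports no verdict.
The state is a dict: "time_s": time; "qpos": joint angles; "joint_velocities": joint speeds; "tau": joint torques, N m; "ee_pos": TCP position; "ee_rot": TCP orientation; "force": force on the tool from outside, world axes, zero at the start; "ft_torque": the same for the moment, N m; "opening": finger opening in m.
Only numpy, scipy, OpenCV 4.12 (cv2) and the standard library are available. Lean on these libraries where they do the work, as an engineer would, in place of code of your own. Each camera call takes 0.05 s, during which the arm holds its last target. There are 200 camera calls.

TASK

Set up the filter column on the blue base, from the bottom up: stand the frosted jar upright in the base's raised ring, then seat the brown rubber collar in the jar's mouth, then the white funnel in the collar with its stem down the bore, and last the knobbed cover on the funnel, each straight and fully down. Take one piece at a time, in that order, set each down without dropping it and let go of it, and leave the beaker, the culture dish and the amber bottle where they stand.

Things in the scene. Friction and masses are not known exactly. Their poses are not given: they have to be found in the camera images.
- base: Fixed blue metal base: square plate 110 x 110 mm, 12 mm thick, with a low raised round ring in its middle (inner diameter 72 mm, outer about 84 mm, 8 mm high, so its top is 20 mm over the bench). Origin: centre of the plate's underside, on the bench; z up. Stands anywhere among the other things, turned up to 30 degrees.
- seat (a point): Where the jar's underside belongs: centre of the ring on the base plate's upper face, 12 mm over the bench; z up.
- jar: Open straight round jar of frosted plastic, pale grey-white, with a few short blue marks on one side: outer diameter 58 mm, height 75 mm, wall 4 mm (mouth 50 mm wide, open at the top, empty inside, floor 5 mm). 105 to 180 g. Stands upright; origin: centre of its underside, z up along its axis.
- collar: Brown rubber collar, upright: lower spigot 40 mm in diameter, 15 mm high; over it a round head 56 mm in diameter, 22 mm high (37 mm in all); 22 mm bore right through. The spigot goes in the jar's mouth, the head rests on the rim. 50-90 g. Origin: centre of the spigot's underside, z up along its axis; seated, it is 60 mm above the jar's origin.
- funnel: White ceramic funnel: cup 60 mm in diameter, 42 mm high, holes in its floor, on a stem 14 mm thick, 28 mm long. 110-200 g. At first it hangs stem down, loose, in a fixed wooden stand (foot 75 mm square, bored post 36 mm high): lift it straight up. Origin: the stem's lower end, on the axis, z up; cup underside 28 mm, rim 70 mm above it. Seated, it is 9 mm above the collar's origin.
- cover: Grey round cover: plug 44 mm in diameter, 6 mm high; over it a disc 66 mm in diameter, 5 mm thick; on top a black knob 18 mm in diameter, 24 mm high (35 mm in all). The plug goes in the funnel's mouth (52 mm wide), the disc rests on its rim. 50-90 g. Origin: centre of the plug's underside, z up; seated, it is 64 mm above the funnel's origin.
- beaker: Bystander, leave alone: low, wide, open clear glass beaker with a small spout, 84 mm in diameter, 36 mm high (the jar is narrower, twice as tall and frosted). Origin: centre of its underside, z up.
- dish: Bystander, leave alone: closed flat glass culture dish, 90 mm in diameter, 18 mm high. Origin: centre of its underside, z up.
- reagent: Bystander, leave alone: small amber bottle with a black cap, 42 mm in diameter, 70 mm high. Origin: centre of its underside, z up.
There are look-alikes about, which are no part of the job. Leave any yellow look-alike of the funnel alone. Leave any purple look-alike of the collar alone.

How it is judged:
On the way, in this order (a step that is already met when the one before it is completed fails the run):
1. the jar stands upright inside the raised ring of the blue base, released (horizontal distance between jar and seat below 0.01 m and z of jar in the frame of seat between -0.004 and 0.004 m and angle between jar's own z axis and vertical below 0.07 rad and linear speed of jar below 0.02 m/s and contact force between jar and the fingers below 0.2 N), for 0.2 s.
2. the collar is seated in the jar's mouth, released (horizontal distance between collar and jar below 0.008 m and z of collar in the frame of jar between 0.056 and 0.064 m and angle between collar's own z axis and vertical below 0.07 rad and linear speed of collar below 0.02 m/s and contact force between collar and the fingers below 0.2 N), for 0.2 s.
3. the funnel is seated in the collar, stem in the bore, released (horizontal distance between funnel and collar below 0.008 m and z of funnel in the frame of collar between 0.005 and 0.013 m and angle between funnel's own z axis and vertical below 0.07 rad and linear speed of funnel below 0.02 m/s and contact force between funnel and the fingers below 0.2 N), for 0.2 s.
4. the cover is seated on the funnel, released (horizontal distance between cover and funnel below 0.008 m and z of cover in the frame of funnel between 0.06 and 0.068 m and angle between cover's own z axis and vertical below 0.07 rad and linear speed of cover below 0.02 m/s and contact force between cover and the fingers below 0.2 N), for 0.2 s.
At the end, for the whole second after the job is handed in: The jar stands inside the base's ring (within 10 mm of its centre), the collar in the jar's mouth, the funnel in the collar and the cover on the funnel, each within 8 mm of the axis of the one below, within 4 mm of its seated height and within 4 degrees of upright, all released and at rest (all of step 1 and all of step 2 and all of step 3 and all of step 4); the robot touches nothing.
It fails at once if the beaker, dish or amber bottle was pushed more than 30 mm or tipped ((distance of beaker from where it was at the start of the episode above 0.03 m or angle between beaker's own z axis and vertical above 0.5 rad) or (distance of dish from where it was at the start of the episode above 0.03 m or angle between dish's own z axis and vertical above 0.5 rad) or (distance of reagent from where it was at the start of the episode above 0.03 m or angle between reagent's own z axis and vertical above 0.5 rad)).
It fails at once if a piece was dropped (in free fall faster than 0.6 m/s, about 18 mm of fall) ((linear speed of jar above 0.6 m/s and contact force between jar and anything else below 0.02 N) or (linear speed of collar above 0.6 m/s and contact force between collar and anything else below 0.02 N) or (linear speed of funnel above 0.6 m/s and contact force between funnel and anything else below 0.02 N) or (linear speed of cover above 0.6 m/s and contact force between cover and anything else below 0.02 N)).
It also fails if it takes over 128 s, if anything falls off the work surface, if the arm or the gripper's body presses on something with over 40 N, if the wrist force passes 120 N, or if a joint passes its speed limit or range.

## Working session

There is one attempt and no reset: what is moved stays moved. The work goes in short steps, Python scripts to look and compute and a tool call to move; the robot and the scene stay as the last step left them, time stands still between calls to the robot, and variables do not carry over. Pictures are saved under pics/ and viewed, about 12 in all and at most 16, crops included, and the job is handed in when it is done.

Besides the shell and the picture viewer there is one more tool, called after "Emit:" as name([rows], argument=value, ...), one row to a line, values as JSON. apply_moves: Moves the arm, as the interface text tells. Its arguments: {"type":"object","properties":{"deltas":{"type":"array","items":{"type":"array","items":{"type":"number"}}},"squeeze":{"type":"number"}},"required":["deltas"]}

```bash
mkdir -p pics; python3 - <<'E'
from workcell import *
import cv2,numpy as np
s=read_state();print(s)
for n in("scene","top","wrist"):
    im=camera(n);cv2.imwrite(f"pics/{n}0.png",im[:,:,::-1]);p=camera_params(n)
    print(n,{k:np.round(v,4).tolist() for k,v in p.items()})
E
```

```text
{'time_s': 0.0, 'qpos': array([ 1.11010621,  0.46946558, -0.04858332,  1.53367223,  0.0241201 ,
        1.14100662, -0.08229093]), 'joint_velocities': array([-0.00159969, -0.00030748,  0.00046038, -0.00184438, -0.00041008,
        0.00034062, -0.00043176]), 'tau': array([ 3.32579375e-04, -5.07978916e+01, -8.04900541e-02, -2.36152768e+01,
       -6.13156613e-02,  3.78650206e-02,  1.87133519e-04]), 'ee_pos': array([ 0.2822451 , -0.61252846,  0.2324923 ]), 'ee_rot': array([ 8.42178916e-01, -5.39197280e-01, -8.52355281e-04, -4.89135721e-04]), 'force': array([ 0.21995745, -0.4848867 ,  0.37032334]), 'ft_torque': array([-0.00755024,  0.03929511,  0.01259341]), 'opening': 0.08681918059223426}
scene {'fx': 455.4146, 'fy': 455.4146, 'cx': 271.7546, 'cy': 207.163, 'distortion': [-0.1438, 0.0, 0.0, 0.0, 0.0], 'view': [[-0.2906, 0.9568, -0.0035, 0.1722], [-0.7685, -0.2312, 0.5966, 0.338], [0.57, 0.176, 0.8025, -1.47], [0.0, 0.0, 0.0, 1.0]]}
top {'fx': 422.7118, 'fy': 422.7118, 'cx': 279.7677, 'cy': 212.9032, 'distortion': [-0.043, 0.0, 0.0, 0.0, 0.0], 'view': [[0.0224, -0.9997, 0.0077, -0.0777], [0.9833, 0.0234, 0.1803, -0.4917], [-0.1804, 0.0035, 0.9836, -0.8703], [0.0, 0.0, 0.0, 1.0]]}
wrist {'fx': 376.2808, 'fy': 376.2808, 'cx': 285.0127, 'cy': 213.515, 'distortion': [-0.0863, 0.0, 0.0, 0.0, 0.0], 'T_tool_cam': [[1.0, -0.0008, -0.0005, 0.0007], [-0.0009, -0.9616, -0.2745, -0.0753], [-0.0002, 0.2745, -0.9616, -0.1507], [0.0, 0.0, 0.0, 1.0]]}
```

View pics/top0.png

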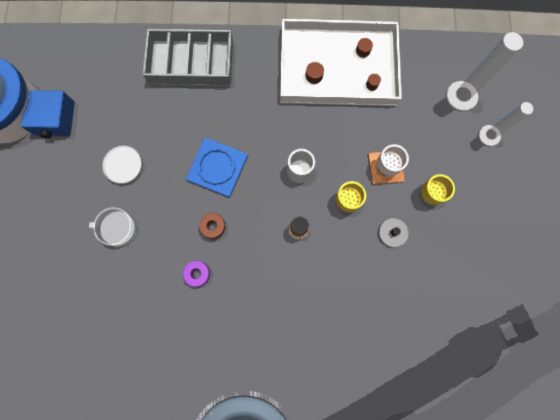

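View pics/scene0.png

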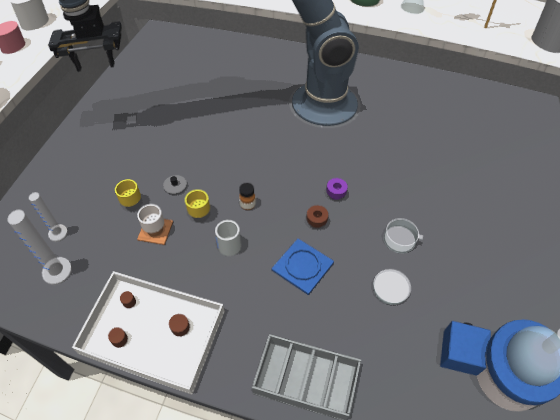

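```bash
cat > h.py <<'E'
from workcell import *
import cv2,numpy as np
from scipy.spatial.transform import Rotation as R
def shot(n,name=None):
    s=read_state();im=camera(n)[:,:,::-1].copy();p=camera_params(n)
    if n=="wrist":
        T=np.eye(4);T[:3,:3]=R.from_quat(s["ee_rot"]).as_matrix();T[:3,3]=s["ee_pos"]
        p["view"]=np.linalg.inv(T@p["T_tool_cam"])
    p["K"]=np.array([[p["fx"],0,p["cx"]],[0,p["fy"],p["cy"]],[0,0,1]]);p["D"]=np.array(p["distortion"],float)
    if name: cv2.imwrite(f"pics/{name}.png",im)
    return im,p
def onplane(p,px,z):
    u=cv2.undistortPoints(np.float64(px).reshape(-1,1,2),p["K"],p["D"]).reshape(-1,2)
    d=np.c_[u[:,0],-u[:,1],-np.ones(len(u))]
    V=np.array(p["view"]);C=-V[:3,:3].T@V[:3,3];w=d@V[:3,:3]
    return C+w*((z-C[2])/w[:,2])[:,None]
def circle(P):  # least-squares circle of world points
    A=np.c_[2*P[:,:2],np.ones(len(P))];c=np.linalg.lstsq(A,(P[:,:2]**2).sum(1),rcond=None)[0]
    return c[:2],np.sqrt(c[2]+c[:2]@c[:2])
def delta(xyz,yaw=-90):  # move to world TCP pose, tool down, in tool axes mm / deg
    s=read_state();r=R.from_quat(s["ee_rot"])
    a=np.radians(yaw);g=R.from_matrix(np.c_[[np.cos(a),np.sin(a),0],[np.sin(a),-np.cos(a),0],[0,0,-1]])
    return np.round(r.inv().apply(np.array(xyz)-s["ee_pos"])*1000,1),np.round((r.inv()*g).as_rotvec(degrees=True),2)
E
python3 - <<'E'
from h import *
im,p=shot("top")
for n,px,z in[("base",(217,167),.02),("jar",(301,158),.075),("collar",(212,226),.037),("funnel",(393,160),.09),("cover",(396,232),.035),("beaker",(114,226),.036),("dish",(122,164),.018),("reagent",(300,227),.07),("yel1",(352,194),.07),("yel2",(440,186),.07),("purple",(196,274),.037)]:
    w=onplane(p,px,z)[0];print(n,w.round(3),np.hypot(*w[:2]).round(3))
print(delta([.60,-.16,.33]))
E
```

```text
base [0.601 0.078 0.02 ] 0.606
jar [ 0.609 -0.109  0.075] 0.618
collar [0.462 0.08  0.037] 0.469
funnel [ 0.605 -0.303  0.09 ] 0.677
cover [ 0.459 -0.321  0.035] 0.56
beaker [0.457 0.295 0.036] 0.544
dish [0.603 0.297 0.018] 0.672
reagent [ 0.46  -0.109  0.07 ] 0.473
yel1 [ 0.533 -0.219  0.07 ] 0.577
yel2 [ 0.556 -0.409  0.07 ] 0.69
purple [0.358 0.109 0.037] 0.375
(array([-278.3, -478. ,  -96.8]), array([2.000e-02, 7.000e-02, 2.474e+01]))
```

Emit:
apply_moves([
  [-30,-40,-6,0,0,4,0],
  [-60,-80,-12,0,0,8,0],
  [-90,-119,-18,0,0,12,0],
  [-120,-159,-24,0,0,16,0],
  [-150,-199,-30,0,0,20,0],
  [-180,-239,-36,0,0,24.7,0],
  [-210,-278,-42,0,0,24.7,0],
  [-240,-318,-48,0,0,24.7,0],
])

```text
time_s: 1.0
ee_pos: [0.4708, -0.2611, 0.2818]
ee_rot: [0.707, -0.707, 0.0, 0.0]
force: [1.1, -0.3, -0.1]
opening: 0.0871
```

```bash
python3 -c "
from h import *
print(read_state()['ee_pos'],delta([.60,-.02,.30]))"
```

```text
[ 0.47077248 -0.26114292  0.28176578] (array([-241.1, -129.4,  -18.3]), array([-0.01, -0.02,  0.04]))
```

Emit:
apply_moves([
  [-40,-22,-3,0,0,0,0],
  [-80,-43,-6,0,0,0,0],
  [-120,-65,-9,0,0,0,0],
  [-160,-86,-12,0,0,0,0],
  [-200,-108,-15,0,0,0,0],
  [-241,-129,-18,0,0,0,0],
  [-241,-129,-18,0,0,0,0],
])

```text
time_s: 1.7
ee_pos: [0.6009, -0.0133, 0.2996]
ee_rot: [0.712, -0.703, -0.001, -0.002]
force: [0.0, -0.8, -0.6]
opening: 0.0874
```

```bash
python3 -c "
from h import *
print(read_state()['ee_pos'])
shot('wrist','w1')"
```

```text
[ 0.60090743 -0.01325899  0.29958282]
```

View pics/w1.png

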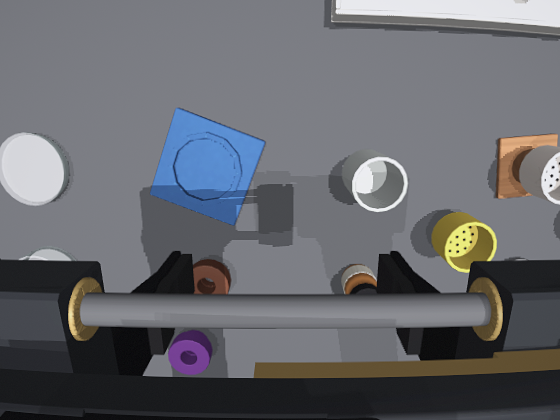

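```bash
cat >> h.py <<'E'
def hough(im,p,c,rpx,z,w=1.6):
    "circle near pixel c, radius about rpx, whose plane is at height z -> pixel circle, world centre, world radius"
    s=4;h=int(rpx*w);x0,y0=max(0,int(c[0]-h)),max(0,int(c[1]-h))
    g=cv2.cvtColor(im,cv2.COLOR_BGR2GRAY)[y0:y0+2*h,x0:x0+2*h]
    g=cv2.GaussianBlur(cv2.resize(g,None,fx=s,fy=s,interpolation=cv2.INTER_CUBIC),(0,0),2)
    o=cv2.HoughCircles(g,cv2.HOUGH_GRADIENT,1,10,param1=120,param2=15,minRadius=int(rpx*s*.85),maxRadius=int(rpx*s*1.15))
    out=[]
    for x,y,r in (o[0][:3] if o is not None else []):
        q=np.array([(x+.5)/s-.5+x0,(y+.5)/s-.5+y0]);r/=s
        t=np.linspace(0,2*np.pi,24,endpoint=False)
        cc,rr=circle(onplane(p,q+r*np.c_[np.cos(t),np.sin(t)],z));out.append((q.round(1),round(float(r),1),cc.round(4),round(float(rr),4)))
    return out
def mask(im,lo,hi,c=None,h=60,close=3):
    m=cv2.inRange(cv2.cvtColor(im,cv2.COLOR_BGR2HSV),np.array(lo),np.array(hi))
    if c is not None:
        k=np.zeros_like(m);k[max(0,c[1]-h):c[1]+h,max(0,c[0]-h):c[0]+h]=255;m&=k
    m=cv2.morphologyEx(m,cv2.MORPH_CLOSE,np.ones((close,close)))
    cs=cv2.findContours(m,cv2.RETR_EXTERNAL,cv2.CHAIN_APPROX_NONE)[0]
    return max(cs,key=cv2.contourArea)[:,0,:]
E
python3 - <<'E'
from h import *
for n,b,j in(("wrist",(208,165),(378,184)),("top",(217,167),(301,158))):
    im,p=shot(n,n+"2")
    c=mask(im,(95,90,40),(125,255,255),b)
    r=cv2.minAreaRect(onplane(p,c,.012)[:,:2].astype(np.float32)*1000);print(n,"base",r)
    for o in hough(im,p,b,34 if n=="wrist" else 20,.02):print(" ring",o)
    for o in hough(im,p,j,29 if n=="wrist" else 13.5,.075):print(" jar",o)
im,p=shot("wrist")
cv2.imwrite("pics/crop1.png",cv2.resize(im[90:250,130:440],None,fx=2.5,fy=2.5))
E
```

```text
wrist base ((606.3367309570312, 80.95013427734375), (109.58152770996094, 109.93854522705078), 69.4188003540039)
 ring (array([202.5, 165. ], dtype=float32), 32.2, array([0.6092, 0.0776]), 0.0375)
 ring (array([203.8, 169.8], dtype=float32), 34.4, array([0.6035, 0.0764]), 0.0402)
 ring (array([199.8, 166.5], dtype=float32), 31.4, array([0.6075, 0.0808]), 0.0365)
 jar (array([373.5, 180.5], dtype=float32), 29.0, array([ 0.6035, -0.108 ]), 0.0299)
 jar (array([376.2, 181. ], dtype=float32), 26.6, array([ 0.6031, -0.1108]), 0.0275)
 jar (array([372.8, 183. ], dtype=float32), 26.4, array([ 0.601 , -0.1073]), 0.0273)
top base ((581.1497192382812, 144.90760803222656), (25.90073585510254, 9.14192008972168), 3.5638585090637207)
 jar (array([301.2, 161.5], dtype=float32), 13.3, array([ 0.6011, -0.1098]), 0.0291)
```

View pics/crop1.png

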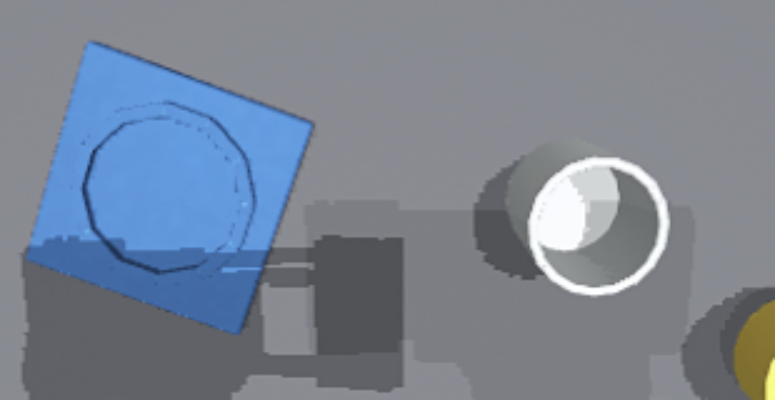

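Emit:
apply_moves([
  [44,-1,40,0,0,0,0],
  [88,-2,80,0,0,0,0],
  [88,-2,110,0,0,0,0],
  [88,-2,110,0,0,0,0],
  [88,-2,110,0,0,0,0],
])

```text
time_s: 2.4
ee_pos: [0.6008, -0.1105, 0.1897]
ee_rot: [-0.707, 0.708, 0.0, -0.0]
force: [1.4, 0.5, 0.4]
opening: 0.087
```

```bash
cat >> h.py <<'E'
def fit(im,p,c,z,hw=60,lo=(0,0,215),hi=(180,60,255),inner=False):
    "outer contour hull of a colour blob -> circle on plane z"
    k=mask(im,lo,hi,c,hw);k=cv2.convexHull(k)[:,0,:]
    P=onplane(p,k,z);cc,rr=circle(P);return cc.round(4),rr.round(4),len(k),k.mean(0).round(0),np.abs(np.hypot(*(P[:,:2]-cc).T)-rr).max().round(4)
E
python3 - <<'E'
from h import *
im,p=shot("wrist","w3");print(read_state()["ee_pos"],delta([.6,-.11,.045]))
print(fit(im,p,(285,215),.075,75))
for o in hough(im,p,(285,215),42,.075):print(o)
E
```

```text
[ 0.60214356 -0.10933318  0.19134345] (array([  0.7,   2.5, 146.3]), array([-0.16,  0.03,  0.06]))
(array([ 0.6033, -0.1093]), np.float64(0.0273), 18, array([278., 188.]), np.float64(0.0025))
(array([282.2, 213.5], dtype=float32), 40.2, array([ 0.5996, -0.1091]), 0.0301)
(array([282.5, 209.8], dtype=float32), 38.5, array([ 0.6025, -0.1093]), 0.0288)
(array([285. , 210.8], dtype=float32), 36.2, array([ 0.6019, -0.1112]), 0.0271)
```

View pics/w3.png

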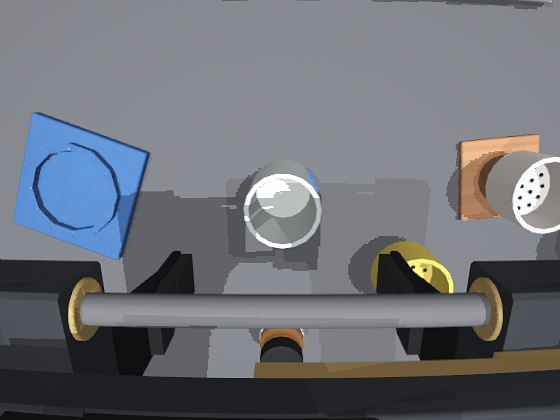

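Emit:
apply_moves([
  [0,0,40,0,0,0,0],
  [0,0,80,0,0,0,0],
  [0,0,120,0,0,0,0],
  [0,0,145,0,0,0,0],
  [0,0,145,0,0,0,0],
  [0,0,145,0,0,0,0.5],
  [0,0,145,0,0,0,1],
  [0,0,145,0,0,0,1],
], squeeze=20)

```text
time_s: 3.25
ee_pos: [0.603, -0.1099, 0.0469]
ee_rot: [0.707, -0.707, 0.002, -0.001]
force: [0.3, -0.8, 0.5]
opening: 0.0706
```

Emit:
apply_moves([
  [0,0,0,0,0,0,1],
  [0,0,0,0,0,0,1],
  [0,0,0,0,0,0,1],
])

```text
time_s: 3.55
ee_pos: [0.6018, -0.1097, 0.0456]
ee_rot: [0.707, -0.707, 0.0, -0.001]
force: [-1.1, 1.5, 7.1]
opening: 0.0568
```

```bash
python3 - <<'E'
from h import *
s=read_state();print(s["ee_pos"],s["opening"],R.from_quat(s["ee_rot"]).as_matrix().round(4).tolist());print(delta([.6063,.081,.10]))
E
```

```text
[ 0.60182793 -0.1096686   0.04555651] 0.05683059565970257 [[0.0006, -1.0, 0.0015], [-1.0, -0.0006, 0.0002], [-0.0002, -0.0015, -1.0]]
(array([-190.7,   -4.7,  -54.4]), array([-0.09,  0.01,  0.04]))
```

Emit:
apply_moves([
  [0,0,-30,0,0,0,1],
  [0,0,-60,0,0,0,1],
  [-40,-1,-60,0,0,0,1],
  [-80,-2,-60,0,0,0,1],
  [-120,-3,-60,0,0,0,1],
  [-160,-4,-60,0,0,0,1],
  [-190,-4,-60,0,0,0,1],
  [-190,-4,-60,0,0,0,1],
])

```text
time_s: 4.35
ee_pos: [0.6041, 0.087, 0.1043]
ee_rot: [0.711, -0.704, -0.001, -0.001]
force: [-0.1, -0.8, -1.9]
opening: 0.0571
```

```bash
python3 - <<'E'
from h import *
shot("wrist");shot("wrist")
s=read_state();print(s["ee_pos"],s["opening"],s["force"])
im,p=shot("wrist","w4");t,pt=shot("top")
cv2.imwrite("pics/t4.png",cv2.resize(t[110:270,150:350],None,fx=2.5,fy=2.5))
cv2.imwrite("pics/a4.png",np.vstack([cv2.resize(im[100:310,130:440],None,fx=1.5,fy=1.5),cv2.resize(t[120:210,160:293],None,fx=3.5,fy=3.0)[:, :465]])[:600])
c=mask(im,(95,90,40),(125,255,255),(285,200),120)
print(cv2.minAreaRect(onplane(p,c,.012)[:,:2].astype(np.float32)*1000))
E
```

```text
[0.60454547 0.08052522 0.10392491] 0.056755336297616144 [-0.1588297  -0.50840408 -2.31549924]
((606.2606811523438, 80.94097900390625), (110.9498062133789, 109.17304229736328), 69.38238525390625)
```

View pics/a4.png

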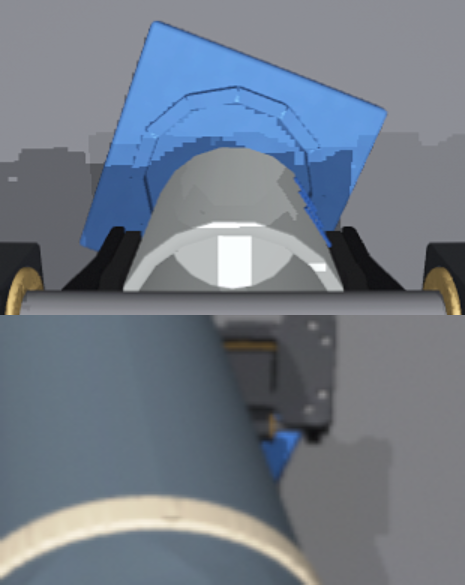

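Emit:
apply_moves([
  [0,-1,15,0,0,0,1],
  [0,-1,30,0,0,0,1],
  [0,-1,38,0,0,0,1],
  [0,-1,43,0,0,0,1],
  [0,-1,45,0,0,0,1],
  [0,-1,46,0,0,0,1],
  [0,-1,46,0,0,0,1],
  [0,-1,46,0,0,0,1],
])

```text
time_s: 5.35
ee_pos: [0.6064, 0.0801, 0.0589]
ee_rot: [0.707, -0.707, 0.0, -0.0]
force: [-0.1, 0.1, -1.2]
opening: 0.0567
```

Emit:
apply_moves([
  [0,0,1,0,0,0,1],
  [0,0,1.5,0,0,0,1],
  [0,0,1.5,0,0,0,0.8],
  [0,0,1.5,0,0,0,0.4],
  [0,0,1.5,0,0,0,0],
  [0,0,1.5,0,0,0,0],
  [0,0,1.5,0,0,0,0],
  [0,0,1.5,0,0,0,0],
])

```text
time_s: 6.15
ee_pos: [0.606, 0.0799, 0.0567]
ee_rot: [0.707, -0.707, -0.0, 0.0]
force: [-0.4, -1.0, 0.5]
opening: 0.0807
```

Emit:
apply_moves([
  [0,0,-40,0,0,0,0],
  [0,0,-80,0,0,0,0],
  [0,0,-120,0,0,0,0],
  [0,0,-145,0,0,0,0],
  [0,0,-145,0,0,0,0],
  [0,0,-145,0,0,0,0],
  [0,0,-145,0,0,0,0],
])

```text
time_s: 6.85
ee_pos: [0.6051, 0.0797, 0.2003]
ee_rot: [0.707, -0.707, -0.001, 0.001]
force: [-0.2, -0.2, 0.1]
opening: 0.0872
```

```bash
python3 - <<'E'
from h import *
im,p=shot("wrist","w5");print(read_state()["ee_pos"])
c=mask(im,(95,90,40),(125,255,255),(285,200),120)
print(cv2.minAreaRect(onplane(p,c,.012)[:,:2].astype(np.float32)*1000))
print(fit(im,p,(285,213),.087,60))
for o in hough(im,p,(285,213),39,.087):print(o)
print("to collar view",delta([.462,.080,.16]))
E
```

```text
[0.60505635 0.07971787 0.20012317]
((606.295654296875, 82.00596618652344), (109.25302124023438, 109.46231842041016), 69.3547134399414)
(array([0.6074, 0.0791]), np.float64(0.0276), 22, array([282., 186.]), np.float64(0.0021))
(array([284.5, 208. ], dtype=float32), 39.8, array([0.6082, 0.0793]), 0.0295)
(array([284.5, 212.8], dtype=float32), 39.9, array([0.6046, 0.0793]), 0.0298)
(array([282., 210.], dtype=float32), 36.6, array([0.6068, 0.0811]), 0.0272)
to collar view (array([ -0.4, 142.9,  40.6]), array([ 0.18, -0.04,  0.04]))
```

View pics/w5.png

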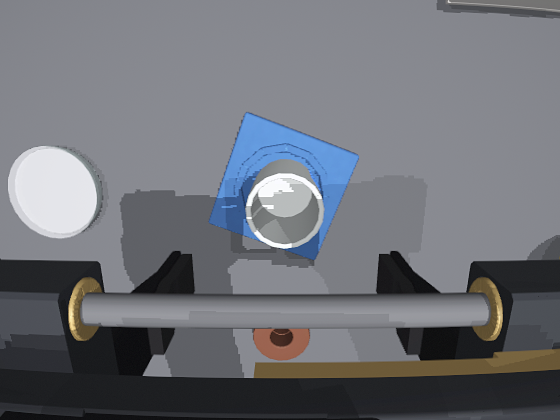

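Emit:
apply_moves([
  [0,40,0,0,0,0,0],
  [0,80,10,0,0,0,0],
  [0,120,25,0,0,0,0],
  [0,143,40,0,0,0,0],
  [0,143,40,0,0,0,0],
  [0,143,40,0,0,0,0],
  [0,143,40,0,0,0,0],
])

```text
time_s: 7.6
ee_pos: [0.4644, 0.08, 0.1621]
ee_rot: [0.707, -0.707, 0.0, -0.001]
force: [-0.0, 0.0, 0.4]
opening: 0.0872
```

```bash
python3 - <<'E'
from h import *
im,p=shot("wrist","w6");print(read_state()["ee_pos"])
print(fit(im,p,(285,210),.037,60,(0,60,30),(20,255,255)))
for o in hough(im,p,(285,210),39,.037):print(o)
for n in [(.462,.08,.037)]:print(delta([.462,.08,.0285]))
E
```

```text
[0.46454584 0.08005704 0.16218348]
(array([0.4673, 0.0827]), np.float64(0.028), 36, array([281., 204.]), np.float64(0.0012))
(array([280.5, 209.5], dtype=float32), 37.1, array([0.4638, 0.0828]), 0.0288)
(array([280.5, 212. ], dtype=float32), 39.5, array([0.4617, 0.0828]), 0.0307)
(array([281.2, 207. ], dtype=float32), 34.7, array([0.4659, 0.0822]), 0.0268)
(array([1.000e-01, 2.700e+00, 1.337e+02]), array([-0.08,  0.03,  0.01]))
```

View pics/w6.png

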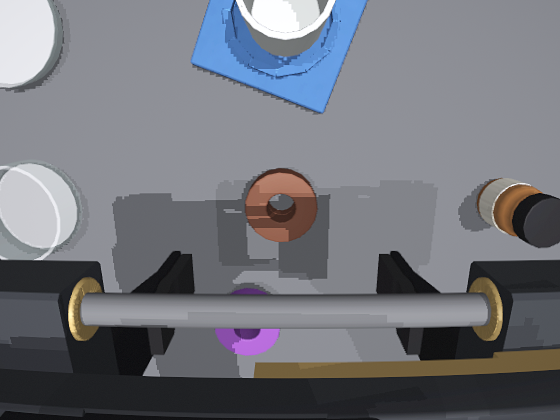

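Emit:
apply_moves([
  [-2.7,-1.5,40,0,0,0,0],
  [-2.7,-1.5,80,0,0,0,0],
  [-2.7,-1.5,115,0,0,0,0],
  [-2.7,-1.5,131,0,0,0,0],
  [-2.7,-1.5,131,0,0,0,0],
  [-2.7,-1.5,131,0,0,0,0.5],
  [-2.7,-1.5,131,0,0,0,1],
  [-2.7,-1.5,131,0,0,0,1],
], squeeze=15)

```text
time_s: 8.45
ee_pos: [0.4658, 0.0828, 0.0321]
ee_rot: [0.707, -0.707, 0.001, -0.001]
force: [-0.3, -0.1, -0.7]
opening: 0.0704
```

Emit:
apply_moves([
  [0,0,0,0,0,0,1],
  [0,0,0,0,0,0,1],
  [0,0,0,0,0,0,1],
])

```text
time_s: 8.75
ee_pos: [0.465, 0.0827, 0.0315]
ee_rot: [0.707, -0.707, 0.0, -0.0]
force: [-0.2, 0.0, 3.9]
opening: 0.0553
```

Emit:
apply_moves([
  [0,0,-40,0,0,0,1],
  [0,0,-80,0,0,0,1],
  [0,0,-115,0,0,0,1],
  [1.3,-40,-115,0,0,0,1],
  [2.7,-80,-115,0,0,0,1],
  [2.7,-120,-115,0,0,0,1],
  [2.7,-142.5,-115,0,0,0,1],
  [2.7,-142.5,-115,0,0,0,1],
])

```text
time_s: 9.55
ee_pos: [0.6098, 0.0795, 0.1454]
ee_rot: [-0.707, 0.707, -0.0, 0.001]
force: [0.2, 0.5, -0.6]
opening: 0.0548
```

```bash
python3 - <<'E'
from h import *
shot("wrist")
s=read_state();print(s["ee_pos"],s["opening"],s["force"])
im,p=shot("wrist","w7");t,pt=shot("scene","s7")
# where the jar mouth is expected in scene
P=np.array([[.6064,.0793,.087]]);v=np.array(pt["view"]);c=v[:3,:3]@P[0]+v[:3,3];print(pt["fx"]*c[0]/-c[2]+pt["cx"],-pt["fy"]*c[1]/-c[2]+pt["cy"])
cv2.imwrite("pics/a7.png",np.vstack([cv2.resize(im[140:300,170:400],(600,400)),cv2.resize(t[190:300,240:400],(600,200))]))
E
```

```text
[0.6075442  0.07976659 0.14512368] 0.05494787852967631 [-0.93251244 -0.04950192 -0.34288723]
303.10121351881094 248.50741754065467
```

View pics/a7.png

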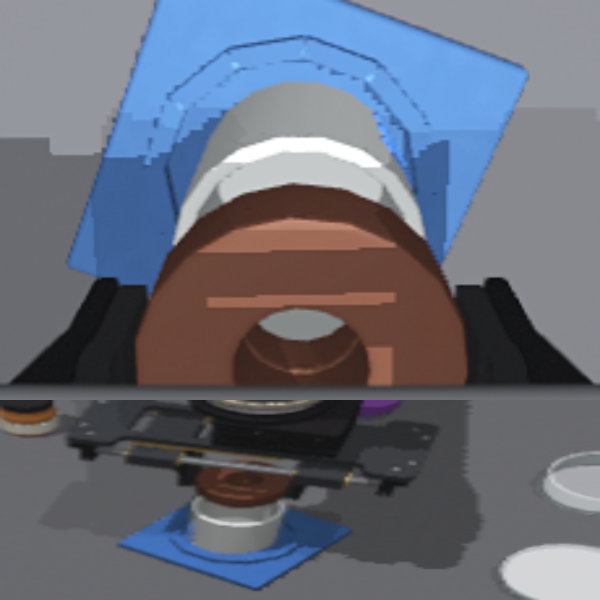

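Emit:
apply_moves([
  [0,0,15,0,0,0,1],
  [0,0,27,0,0,0,1],
  [0,0,33,0,0,0,1],
  [0,0,37,0,0,0,1],
  [0,0,40,0,0,0,1],
  [0,0,40.5,0,0,0,1],
  [0,0,40.5,0,0,0,1],
])

```text
time_s: 10.4
ee_pos: [0.6073, 0.0801, 0.1056]
ee_rot: [0.707, -0.707, 0.0, -0.0]
force: [-0.9, -0.0, -1.3]
opening: 0.0548
```

Emit:
apply_moves([
  [0,0,1,0,0,0,1],
  [0,0,2,0,0,0,1],
  [0,0,2,0,0,0,1],
])

```text
time_s: 10.7
ee_pos: [0.6073, 0.08, 0.1036]
ee_rot: [0.707, -0.707, 0.0, -0.0]
force: [0.7, 0.1, -0.6]
opening: 0.0547
```

Emit:
apply_moves([
  [0,0,0.5,0,0,0,1],
  [0,0,0.5,0,0,0,0.8],
  [0,0,0.5,0,0,0,0.4],
  [0,0,0.5,0,0,0,0],
  [0,0,0.5,0,0,0,0],
  [0,0,0.5,0,0,0,0],
  [0,0,0.5,0,0,0,0],
  [0,0,0.5,0,0,0,0],
])

```text
time_s: 11.5
ee_pos: [0.607, 0.08, 0.1027]
ee_rot: [0.707, -0.707, -0.0, 0.0]
force: [0.2, -0.1, -0.5]
opening: 0.0837
```

Emit:
apply_moves([
  [0,0,-40,0,0,0,0],
  [0,0,-80,0,0,0,0],
  [0,0,-120,0,0,0,0],
  [0,0,-126,0,0,0,0],
  [0,0,-126,0,0,0,0],
  [0,0,-126,0,0,0,0],
  [0,0,-126,0,0,0,0],
])

```text
time_s: 12.2
ee_pos: [0.606, 0.0797, 0.2269]
ee_rot: [0.707, -0.707, -0.001, 0.002]
force: [-0.2, -0.2, -0.7]
opening: 0.087
```

```bash
python3 - <<'E'
from h import *
im,p=shot("wrist","w8");print(read_state()["ee_pos"])
print(fit(im,p,(285,210),.109,60,(0,60,30),(20,255,255)))
for o in hough(im,p,(285,210),39,.109):print(o)
for o in hough(im,p,(285,210),15,.109):print("bore",o)
im[:,:]=im
cv2.imwrite("pics/c8.png",cv2.resize(im[110:270,180:390],None,fx=3,fy=3))
print(delta([.605,-.303,.24]))
E
```

```text
[0.60610929 0.07974978 0.22696317]
(array([0.6098, 0.0794]), np.float64(0.0279), 38, array([283., 208.]), np.float64(0.0013))
(array([284.8, 210. ], dtype=float32), 37.8, array([0.6063, 0.0791]), 0.0286)
(array([284.2, 204.8], dtype=float32), 37.2, array([0.6104, 0.0795]), 0.028)
(array([283.5, 207.8], dtype=float32), 35.5, array([0.6081, 0.08  ]), 0.0268)
bore (array([284.8, 194.5], dtype=float32), 15.5, array([0.6188, 0.0791]), 0.0115)
bore (array([285.2, 197. ], dtype=float32), 12.9, array([0.6169, 0.0788]), 0.0096)
bore (array([285.8, 207.8], dtype=float32), 13.4, array([0.6088, 0.0784]), 0.01)
(array([382.8,   1.5, -12.8]), array([ 0.19, -0.03,  0.05]))
```

View pics/c8.png

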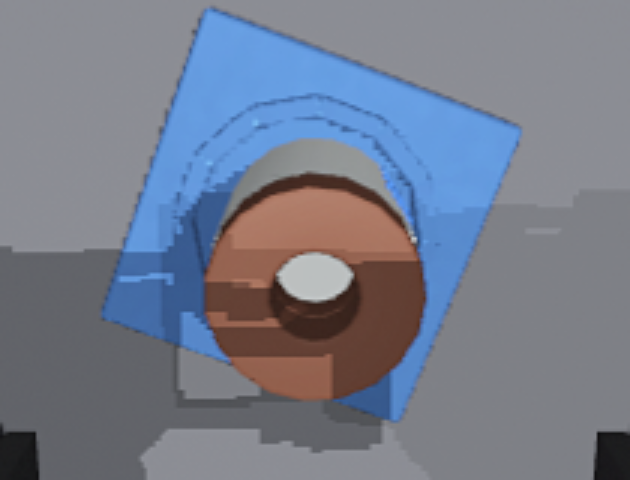

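Emit:
apply_moves([
  [48,0,0,0,0,0,0],
  [96,0,0,0,0,0,0],
  [144,0,0,0,0,0,0],
  [192,0,0,0,0,0,0],
  [240,0,0,0,0,0,0],
  [288,0,0,0,0,0,0],
  [336,0,0,0,0,0,0],
  [380,0,0,0,0,0,0],
])

```text
time_s: 13.05
ee_pos: [0.6064, -0.3025, 0.2275]
ee_rot: [-0.707, 0.707, 0.001, -0.001]
force: [0.8, 0.6, -0.2]
opening: 0.087
```

Emit:
apply_moves([
  [0,0,0,0,0,0,0],
  [0,0,0,0,0,0,0],
  [0,0,0,0,0,0,0],
])

```text
time_s: 13.35
ee_pos: [0.6075, -0.298, 0.228]
ee_rot: [0.708, -0.706, -0.001, -0.0]
force: [-0.4, 0.8, -0.8]
opening: 0.0874
```

```bash
python3 - <<'E'
from h import *
im,p=shot("wrist","w9");print(read_state()["ee_pos"])
for z in (.072,.078,.09):print(z,hough(im,p,(285,205),38,z))
E
```

```text
[ 0.60774216 -0.29763918  0.2283406 ]
0.072 [(array([298.5, 189.5], dtype=float32), 33.1, array([ 0.6156, -0.3097]), 0.0279), (array([299., 193.], dtype=float32), 36.6, array([ 0.6124, -0.3101]), 0.031), (array([296.5, 192.2], dtype=float32), 33.8, array([ 0.6132, -0.308 ]), 0.0285)]
0.078 [(array([298.5, 189.5], dtype=float32), 33.1, array([ 0.6169, -0.3094]), 0.0274), (array([299., 193.], dtype=float32), 36.6, array([ 0.6138, -0.3099]), 0.0304), (array([296.5, 192.2], dtype=float32), 33.8, array([ 0.6146, -0.3078]), 0.028)]
0.09 [(array([298.5, 189.5], dtype=float32), 33.1, array([ 0.6195, -0.309 ]), 0.0263), (array([299., 193.], dtype=float32), 36.6, array([ 0.6166, -0.3095]), 0.0292), (array([296.5, 192.2], dtype=float32), 33.8, array([ 0.6173, -0.3075]), 0.0269)]
```

View pics/w9.png

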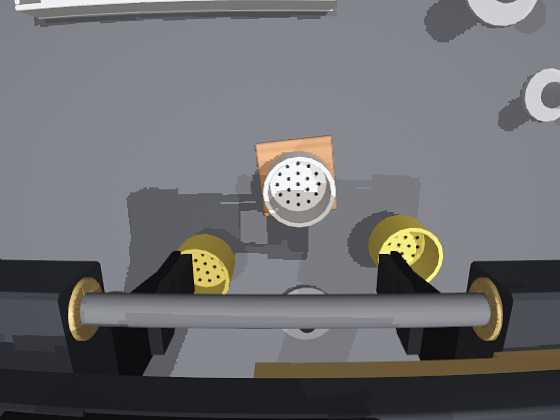

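Emit:
apply_moves([
  [12,-7.5,20,0,0,0,0],
  [12,-7.5,60,0,0,0,0],
  [12,-7.5,100,0,0,0,0],
  [12,-7.5,140,0,0,0,0],
  [12,-7.5,165,0,0,0,0],
  [12,-7.5,175,0,0,0,0],
  [12,-7.5,175,0,0,0,0.3],
  [12,-7.5,175,0,0,0,0.3],
], squeeze=20)

```text
time_s: 14.2
ee_pos: [0.6162, -0.3116, 0.0555]
ee_rot: [0.708, -0.706, 0.001, -0.001]
force: [0.1, 0.3, 0.0]
opening: 0.078
```

Emit:
apply_moves([
  [0,0,0,0,0,0,1],
  [0,0,0,0,0,0,1],
  [0,0,0,0,0,0,1],
  [0,0,0,0,0,0,1],
  [0,0,0,0,0,0,1],
])

```text
time_s: 14.7
ee_pos: [0.616, -0.3114, 0.0558]
ee_rot: [0.707, -0.707, 0.001, -0.001]
force: [-0.0, 2.9, 6.1]
opening: 0.0603
```

Emit:
apply_moves([
  [0,0,-10,0,0,0,1],
  [0,0,-25,0,0,0,1],
  [0,0,-40,0,0,0,1],
  [0,0,-65,0,0,0,1],
  [0,0,-95,0,0,0,1],
  [0,0,-125,0,0,0,1],
  [0,0,-125,0,0,0,1],
  [0,0,-125,0,0,0,1],
])

```text
time_s: 15.5
ee_pos: [0.615, -0.3124, 0.1803]
ee_rot: [0.707, -0.707, 0.001, -0.0]
force: [0.4, 0.3, -2.6]
opening: 0.0603
```

```bash
python3 - <<'E'
from h import *
s=read_state();print(s["ee_pos"],s["opening"],s["force"])
im,p=shot("wrist","w10");t,pt=shot("scene","s10")
cv2.imwrite("pics/a10.png",np.vstack([cv2.resize(im[120:320,140:430],(600,400)),cv2.resize(t[120:270,90:290],(600,200))]))
E
```

```text
[ 0.61497515 -0.31236622  0.18028194] 0.060265807533773516 [ 0.41942302  0.30487643 -2.62766348]
```

View pics/a10.png

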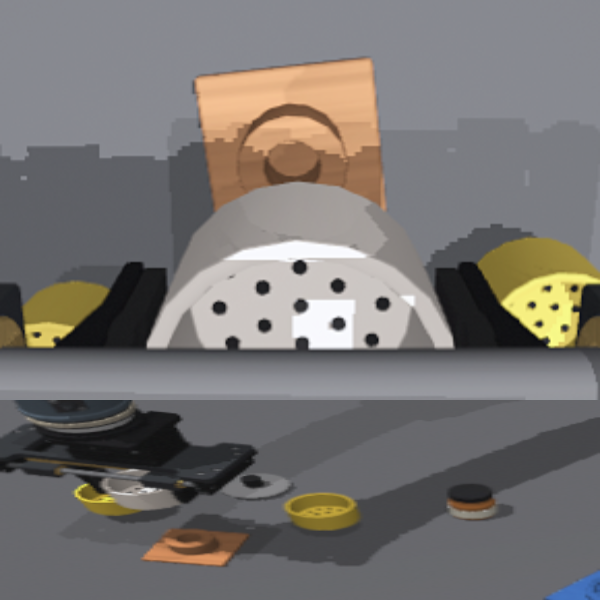

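Emit:
apply_moves([
  [-45,1,0,0,0,0,1],
  [-92,2,0,0,0,0,1],
  [-140,3,0,0,0,0,1],
  [-188,4,0,0,0,0,1],
  [-236,5,0,0,0,0,1],
  [-284,6,0,0,0,0,1],
  [-332,6.5,0,0,0,0,1],
  [-370,6.5,0,0,0,0,1],
])

```text
time_s: 16.4
ee_pos: [0.6065, 0.0614, 0.1774]
ee_rot: [0.708, -0.706, -0.001, 0.001]
force: [0.6, 0.9, -1.9]
opening: 0.0606
```

Emit:
apply_moves([
  [-22,0,0,0,0,0,1],
  [-22,0,0,0,0,0,1],
  [-22,0,0,0,0,0,1],
  [-22,0,0,0,0,0,1],
])

```text
time_s: 16.8
ee_pos: [0.6078, 0.0777, 0.178]
ee_rot: [-0.706, 0.708, -0.0, -0.001]
force: [0.9, -0.6, -2.1]
opening: 0.0605
```

```bash
python3 - <<'E'
from h import *
s=read_state();print(s["ee_pos"],s["opening"],s["force"])
im,p=shot("wrist","w11");t,pt=shot("scene","s11")
for z in (.020,.025):print("rim apex", onplane(p,[(285,240)],s["ee_pos"][2]+z))
cv2.imwrite("pics/a11.png",np.hstack([cv2.resize(im[130:310,190:380],None,fx=2.2,fy=2.2),cv2.resize(t[180:300,250:366],None,fx=3.3,fy=3.3)]))
E
```

```text
[0.60781538 0.07766363 0.17799549] 0.06049877227867594 [ 0.911107   -0.61841832 -2.05795976]
rim apex [[0.63595921 0.07697619 0.19799549]]
rim apex [[0.63778375 0.07698287 0.20299549]]
```

View pics/a11.png

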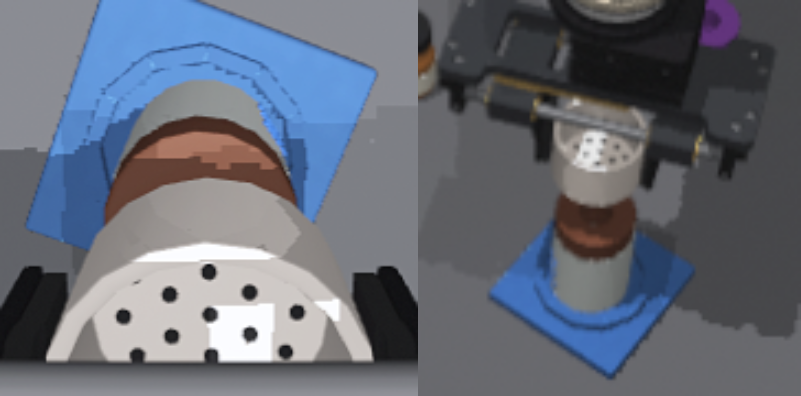

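Emit:
apply_moves([
  [0,0,12,0,0,0,1],
  [0,0,22,0,0,0,1],
  [0,0,30,0,0,0,1],
  [0,0,36,0,0,0,1],
  [0,0,42,0,0,0,1],
  [0,0,47,0,0,0,1],
  [0,0,48,0,0,0,1],
  [0,0,48,0,0,0,1],
])

```text
time_s: 17.7
ee_pos: [0.6081, 0.08, 0.1308]
ee_rot: [0.707, -0.707, 0.0, 0.0]
force: [0.5, 0.4, -1.0]
opening: 0.0607
```

Emit:
apply_moves([
  [0,0,1,0,0,0,1],
  [0,0,2,0,0,0,1],
  [0,0,2,0,0,0,1],
])

```text
time_s: 18.0
ee_pos: [0.6081, 0.08, 0.129]
ee_rot: [0.707, -0.707, 0.0, -0.0]
force: [0.2, -0.1, -1.2]
opening: 0.0603
```

Emit:
apply_moves([
  [0,0,1,0,0,0,1],
  [0,0,1,0,0,0,1],
])

```text
time_s: 18.2
ee_pos: [0.6084, 0.0801, 0.1288]
ee_rot: [0.707, -0.707, 0.0, -0.0]
force: [-1.7, -0.4, 3.2]
opening: 0.0603
```

Emit:
apply_moves([
  [0,0,1,0,0,0,1],
  [0,0,1,0,0,0,1],
])

```text
time_s: 18.4
ee_pos: [0.6088, 0.0802, 0.1288]
ee_rot: [0.707, -0.707, 0.001, -0.001]
force: [-2.9, -0.6, 9.0]
opening: 0.0606
```

Emit:
apply_moves([
  [0,0,-1.3,0,0,0,1],
  [0,0,-1.3,0,0,0,0.8],
  [0,0,-1.3,0,0,0,0.5],
  [0,0,-1.3,0,0,0,0.2],
  [0,0,-1.3,0,0,0,0],
  [0,0,-1.3,0,0,0,0],
  [0,0,-1.3,0,0,0,0],
  [0,0,-1.3,0,0,0,0],
])

```text
time_s: 19.2
ee_pos: [0.6079, 0.08, 0.1279]
ee_rot: [0.707, -0.707, -0.0, 0.0]
force: [0.2, 0.9, 0.2]
opening: 0.0855
```

Emit:
apply_moves([
  [0,0,-30,0,0,0,0],
  [0,0,-70,0,0,0,0],
  [0,0,-110,0,0,0,0],
  [0,0,-140,0,0,0,0],
  [0,0,-140,0,0,0,0],
  [0,0,-140,0,0,0,0],
  [0,0,-140,0,0,0,0],
])

```text
time_s: 19.9
ee_pos: [0.6071, 0.0797, 0.2666]
ee_rot: [0.707, -0.707, -0.001, 0.001]
force: [-1.0, 0.4, -0.1]
opening: 0.0874
```

```bash
python3 - <<'E'
from h import *
im,p=shot("wrist","w12");t,pt=shot("scene","s12");s=read_state();print(s["ee_pos"],s["opening"])
for o in hough(im,p,(285,210),39.5,.151):print(o)
for o in hough(im,p,(285,210),34,.151):print("in",o)
cv2.imwrite("pics/a12.png",np.hstack([cv2.resize(im[110:290,190:380],None,fx=2.2,fy=2.2),cv2.resize(t[180:300,250:366],None,fx=3.3,fy=3.3)]))
print(delta([.459,-.321,.17]))
E
```

```text
[0.60723397 0.07976869 0.26641031] 0.08692514747250123
(array([284.5, 209.2], dtype=float32), 40.3, array([0.6087, 0.0793]), 0.0302)
(array([281.5, 211. ], dtype=float32), 37.4, array([0.6075, 0.0815]), 0.0281)
(array([284.2, 213.5], dtype=float32), 41.2, array([0.6054, 0.0795]), 0.031)
in (array([286.8, 210.8], dtype=float32), 37.8, array([0.6077, 0.0776]), 0.0283)
in (array([281.8, 210.8], dtype=float32), 37.5, array([0.6077, 0.0813]), 0.0281)
in (array([284.5, 209.2], dtype=float32), 35.8, array([0.6089, 0.0793]), 0.0268)
(array([400.6, 148.2,  97.1]), array([ 0.18, -0.03,  0.05]))
```

View pics/a12.png

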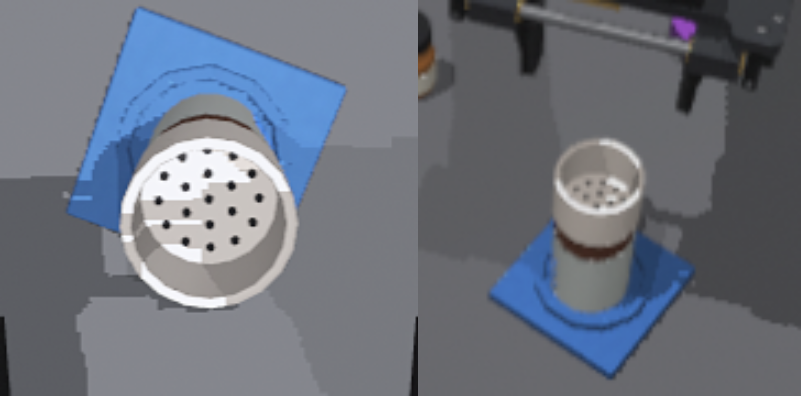

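Emit:
apply_moves([
  [45,16,0,0,0,0,0],
  [90,33,0,0,0,0,0],
  [135,50,0,0,0,0,0],
  [180,66,0,0,0,0,0],
  [225,83,0,0,0,0,0],
  [270,100,0,0,0,0,0],
  [310,115,0,0,0,0,0],
  [350,130,0,0,0,0,0],
])

```text
time_s: 20.8
ee_pos: [0.4769, -0.2717, 0.2672]
ee_rot: [0.707, -0.707, -0.001, 0.0]
force: [1.2, -0.6, 0.3]
opening: 0.087
```

Emit:
apply_moves([
  [25,9,25,0,0,0,0],
  [50,18,60,0,0,0,0],
  [50,18,97,0,0,0,0],
  [50,18,97,0,0,0,0],
  [50,18,97,0,0,0,0],
  [50,18,97,0,0,0,0],
])

```text
time_s: 21.4
ee_pos: [0.4619, -0.3199, 0.1729]
ee_rot: [0.708, -0.706, 0.001, -0.001]
force: [0.4, 0.2, 0.8]
opening: 0.0871
```

```bash
python3 - <<'E'
from h import *
im,p=shot("wrist","w13");s=read_state();print(s["ee_pos"])
for o in hough(im,p,(285,215),43,.011):print("disc",o)
k=mask(im,(0,0,0),(180,255,45),(285,210),35)
print("knob",cv2.minEnclosingCircle(k),onplane(p,[cv2.minEnclosingCircle(k)[0]],.023))
cv2.imwrite("pics/c13.png",cv2.resize(im[130:290,180:390],None,fx=3,fy=3))
E
```

```text
[ 0.46202816 -0.31998669  0.17322521]
disc (array([286. , 199.5], dtype=float32), 38.7, array([ 0.4602, -0.3217]), 0.0336)
disc (array([287. , 202.5], dtype=float32), 42.0, array([ 0.4574, -0.3226]), 0.0366)
knob ((286.0, 202.5), 12.659089088439941) [[ 0.46155531 -0.3216572   0.023     ]]
```

View pics/c13.png

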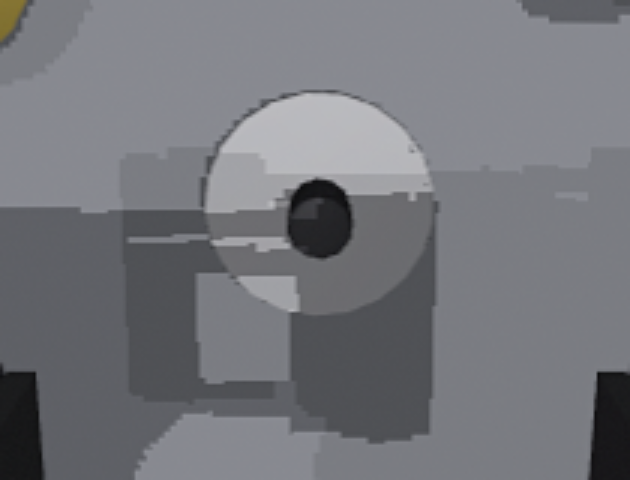

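Emit:
apply_moves([
  [2,0.8,40,0,0,0,0],
  [2,0.8,80,0,0,0,0],
  [2,0.8,120,0,0,0,0.3],
  [2,0.8,140,0,0,0,0.5],
  [2,0.8,146,0,0,0,0.5],
  [2,0.8,147,0,0,0,0.6],
  [2,0.8,147,0,0,0,1],
  [2,0.8,147,0,0,0,1],
], squeeze=15)

```text
time_s: 22.25
ee_pos: [0.4608, -0.3228, 0.026]
ee_rot: [0.707, -0.707, 0.002, -0.0]
force: [-0.3, -0.2, 1.2]
opening: 0.0467
```

Emit:
apply_moves([
  [0,0,0,0,0,0,1],
  [0,0,0,0,0,0,1],
  [0,0,0,0,0,0,1],
  [0,0,0,0,0,0,1],
  [0,0,0,0,0,0,1],
])

```text
time_s: 22.75
ee_pos: [0.4596, -0.3221, 0.0245]
ee_rot: [0.707, -0.707, 0.0, -0.0]
force: [-0.0, -0.5, 2.7]
opening: 0.0175
```

Emit:
apply_moves([
  [0,0,-20,0,0,0,1],
  [0,0,-60,0,0,0,1],
  [0,0,-105,0,0,0,1],
  [0,0,-150,0,0,0,1],
  [0,0,-190,0,0,0,1],
  [-35,-13,-195,0,0,0,1],
  [-80,-30,-195,0,0,0,1],
  [-120,-45,-195,0,0,0,1],
])

```text
time_s: 23.55
ee_pos: [0.5048, -0.2005, 0.2197]
ee_rot: [-0.707, 0.707, -0.0, 0.0]
force: [0.7, -0.0, -0.9]
opening: 0.0173
```

Emit:
apply_moves([
  [-42,-15,0,0,0,0,1],
  [-84,-31,0,0,0,0,1],
  [-126,-47,0,0,0,0,1],
  [-168,-62,0,0,0,0,1],
  [-210,-78,0,0,0,0,1],
  [-250,-93,0,0,0,0,1],
  [-282,-104.6,0,0,0,0,1],
  [-282,-104.6,0,0,0,0,1],
])

```text
time_s: 24.35
ee_pos: [0.6092, 0.0872, 0.2188]
ee_rot: [0.711, -0.704, -0.001, -0.002]
force: [0.2, 0.2, 0.4]
opening: 0.0173
```

Emit:
apply_moves([
  [0,0,0,0,0,0,1],
  [0,0,0,0,0,0,1],
])

```text
time_s: 24.55
ee_pos: [0.6085, 0.0783, 0.2188]
ee_rot: [-0.707, 0.708, -0.0, -0.001]
force: [-0.7, -0.8, 0.2]
opening: 0.0176
```

```bash
python3 - <<'E'
from h import *
im,p=shot("wrist","w14");t,pt=shot("scene","s14");s=read_state();print(s["ee_pos"],s["opening"],s["force"])
cv2.imwrite("pics/a14.png",np.hstack([cv2.resize(im[110:310,175:395],None,fx=2,fy=2),cv2.resize(t[160:293,250:366],None,fx=3,fy=3.008)[:400]]))
E
```

```text
[0.60864173 0.07805622 0.21906416] 0.017623906208791177 [-0.02328247  1.04523751 -1.50512169]
```

View pics/a14.png

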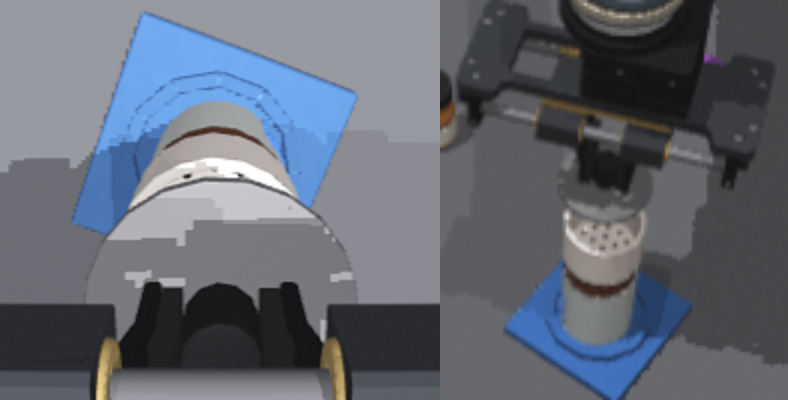

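```bash
python3 - <<'E'
from h import *
im,p=shot("wrist");s=read_state();print(s["ee_pos"])
a=onplane(p,[(285,199.5),(285,200.5),(218.5,257),(353.5,257)],s["ee_pos"][2]-.0135);print(a, a[:2,0]-.033-s["ee_pos"][0])
E
```

```text
[0.60871521 0.07829672 0.2192107 ]
[[0.64391048 0.07731376 0.2057107 ]
 [0.6434484  0.07731423 0.2057107 ]
 [0.61613079 0.10863619 0.2057107 ]
 [0.61603282 0.04508735 0.2057107 ]] [0.00219528 0.00173319]
```

Emit:
apply_moves([
  [0,0,12,0,0,0,1],
  [0,0,24,0,0,0,1],
  [0,0,32,0,0,0,1],
  [0,0,37,0,0,0,1],
  [0,0,41,0,0,0,1],
  [0,0,44,0,0,0,1],
  [0,0,46,0,0,0,1],
  [0,0,46,0,0,0,1],
])

```text
time_s: 25.5
ee_pos: [0.6086, 0.0801, 0.173]
ee_rot: [0.707, -0.707, -0.0, 0.0]
force: [-1.0, 0.3, -0.3]
opening: 0.0176
```

Emit:
apply_moves([
  [0,0,1,0,0,0,1],
  [0,0,2,0,0,0,1],
  [0,0,2,0,0,0,1],
])

```text
time_s: 25.8
ee_pos: [0.6088, 0.08, 0.1712]
ee_rot: [0.707, -0.707, 0.0, 0.0]
force: [-0.4, -0.7, -0.5]
opening: 0.0176
```

Emit:
apply_moves([
  [0,0,1,0,0,0,1],
  [0,0,1,0,0,0,1],
])

```text
time_s: 26.0
ee_pos: [0.6088, 0.08, 0.1701]
ee_rot: [0.707, -0.707, -0.0, 0.0]
force: [-0.6, -0.2, 0.9]
opening: 0.0178
```

Emit:
apply_moves([
  [0,0,1,0,0,0,1],
  [0,0,1,0,0,0,1],
])

```text
time_s: 26.2
ee_pos: [0.609, 0.08, 0.1695]
ee_rot: [0.707, -0.707, 0.0, -0.0]
force: [-0.7, -0.2, 2.3]
opening: 0.0174
```

Emit:
apply_moves([
  [0,0,-0.3,0,0,0,0.9],
  [0,0,-0.3,0,0,0,0.7],
  [0,0,-0.3,0,0,0,0.5],
  [0,0,-0.3,0,0,0,0.5],
  [0,0,-0.3,0,0,0,0.4],
  [0,0,-0.3,0,0,0,0.4],
])

```text
time_s: 26.8
ee_pos: [0.6089, 0.08, 0.1695]
ee_rot: [0.707, -0.707, 0.0, -0.0]
force: [0.9, 0.2, 0.4]
opening: 0.0477
```

Emit:
apply_moves([
  [0,0,-20,0,0,0,0.4],
  [0,0,-50,0,0,0,0.2],
  [0,0,-90,0,0,0,0],
  [0,0,-120,0,0,0,0],
  [0,0,-120,0,0,0,0],
  [0,0,-120,0,0,0,0],
  [0,0,-120,0,0,0,0],
])

```text
time_s: 27.5
ee_pos: [0.6081, 0.0798, 0.2881]
ee_rot: [0.707, -0.707, -0.001, 0.001]
force: [0.6, 0.6, 0.3]
opening: 0.0855
```

```bash
python3 - <<'E'
from h import *
im,p=shot("wrist","w15");t,pt=shot("scene","s15");s=read_state();print(s["ee_pos"],s["opening"])
for o in hough(im,p,(285,213),47,.156):print("disc",o)
k=mask(im,(0,0,0),(180,255,45),(285,215),35);c=cv2.minEnclosingCircle(k);print("knob",c,onplane(p,[c[0]],.168))
cv2.imwrite("pics/a15.png",np.hstack([cv2.resize(im[100:300,175:395],None,fx=2,fy=2),cv2.resize(t[160:293,250:366],None,fx=3,fy=3.008)[:400]]))
E
```

```text
[0.60815474 0.07977646 0.28787865] 0.08664228821034614
disc (array([284.2, 204.2], dtype=float32), 42.6, array([0.609 , 0.0796]), 0.0337)
disc (array([282.8, 208.2], dtype=float32), 46.8, array([0.6056, 0.0807]), 0.0372)
disc (array([286.2, 207.5], dtype=float32), 45.9, array([0.6062, 0.078 ]), 0.0364)
knob ((284.14190673828125, 208.03041076660156), 14.318658828735352) [[0.61033044 0.07962934 0.168     ]]
```

```bash
python3 - <<'E'
from h import *
t,p=shot("scene");V=np.array(p["view"])
def proj(P):
    c=V[:3,:3]@np.array(P)+V[:3,3];return cv2.projectPoints(np.array([[c[0],-c[1],-c[2]]]),np.zeros(3),np.zeros(3),p["K"],p["D"])[0].ravel()
u=proj([.6085,.0795,.168]);print("expected knob",u)
k=mask(t,(0,0,0),(180,255,60),tuple(int(x) for x in u),14);print("seen knob box",cv2.boundingRect(k),cv2.minAreaRect(k))
b=[proj([.6085+.009*np.cos(a),.0795+.009*np.sin(a),z]) for a in np.linspace(0,6.28,20) for z in(.156,.180)]
print("expected box",np.min(b,0),np.max(b,0))
b=[proj([.6085+.033*np.cos(a),.0795+.033*np.sin(a),.156]) for a in np.linspace(0,6.28,30)]
print("expected disc",np.min(b,0),np.max(b,0))
for x in t[int(u[1])-25:int(u[1])+30:1,int(u[0])]:print(x.tolist(),end=" ")
E
```

```text
expected knob [304.86661212 229.48253461]
seen knob box (300, 224, 10, 12) ((304.5961608886719, 229.51922607421875), (8.43299388885498, 11.374736785888672), 11.309932708740234)
expected box [300.40048745 222.86722876] [309.36489552 236.06159344]
expected disc [289.30784873 220.08091708] [319.76726862 245.52395575]
[108, 104, 103] [108, 104, 103] [108, 104, 103] [108, 104, 103] [109, 104, 104] [108, 104, 103] [108, 104, 103] [109, 104, 104] [109, 104, 104] [109, 105, 104] [108, 105, 104] [108, 105, 104] [109, 105, 104] [109, 105, 104] [108, 105, 103] [108, 104, 103] [101, 98, 97] [83, 81, 81] [77, 76, 76] [68, 67, 66] [42, 41, 41] [36, 35, 34] [29, 28, 29] [28, 26, 27] [36, 34, 35] [42, 40, 40] [36, 34, 34] [24, 24, 23] [25, 24, 23] [25, 23, 23] [24, 23, 23] [41, 39, 40] [91, 90, 90] [131, 129, 130] [138, 137, 137] [139, 137, 137] [139, 137, 136] [140, 138, 137] [140, 138, 137] [140, 137, 137] [140, 138, 137] [133, 130, 130] [110, 109, 111] [105, 108, 112] [120, 125, 131] [121, 126, 132] [120, 125, 131] [120, 125, 131] [120, 124, 131] [120, 124, 131] [97, 102, 110] [41, 48, 65] [29, 36, 56] [30, 37, 58] [48, 53, 70]
```

The second view shows the knob and disc within a pixel of where the seated cover should be, so I'm handing the job in.

```bash
python3 -c "
from workcell import *
print(close_job())"
```

```text
the job is handed in; nothing more can be done
None
```

The filter column is built on the blue base: jar, collar, funnel and cover, in that order. Each piece was lowered until it reached its seat, released and backed away from. I handed the job in at about 28 s. It returns no verdict, so the checks below are my own measurements.

**Position:** From the wrist camera, the centres lie within about 3 mm of one axis:

| Piece | x (m) | y (m) |
|---|---|---|
| base | 0.606 | 0.081 |
| jar | 0.606 | 0.079 |
| collar | 0.607 | 0.079 |
| funnel | 0.608 | 0.079 |
| cover | 0.609 | 0.080 |

**Height:** The funnel and cover met resistance at the tool heights worked out for seating. The jar and collar were lowered to their computed heights with no clear contact force before release, so they may have settled by about a millimetre. For the cover, the scene camera put the knob centre within a pixel of its expected seated position.

**Weaker points:**
- While the cover was still held, two estimates of its offset in the grip disagreed (+2 mm and −1.6 mm). I left the aim unchanged, and it went in without jamming.
- Circle fits on single pictures varied by 2–4 mm, and pose readings by about 1–2 mm.
- The last picture was refused because I had reached the 16-picture limit, so the finished stack was checked only by numbers.
- I never aimed at or went near the beaker, culture dish, amber bottle or look-alikes, but I did not measure them again at the end.

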